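# Queue the wafer carriers in the feed lane and shut the gate

## Task

Get the lot of three flat wafer carriers ready in the coater's feed lane: with your fingertips, gently sweep the two carriers that lie out on the bench across the worktop and in through the lane's open mouth, behind the one already queued, pushing the row up far enough that the gate clears it, then swing the gate fully shut behind them and take your hand away. Sweep and push only: do not grip, lift, tip or press hard on any carrier, and leave everything else on the bench where it is, the taller round wafer tub included.

Things in the scene. Friction and masses are not known exactly. Their poses are not given: they have to be found in the camera images.
- lane: Feed lane fixed to the bench: two straight aluminium rails, 67 mm apart inside, 11 mm high and 8 mm thick; the bench is its floor. Origin: on the bench in the middle of the open mouth; +x runs into the lane along its middle line, +y is towards the rail with the fixed lead-in; the gate is on the -y side. Screw ears 4 mm high stick out 18 mm on the outer sides.
- lane_mouth (a point): The middle of the lane's mouth, 6 mm above the bench; axes as lane. A fixed lead-in on the +y side, 11 mm high, is bent 32 degrees outwards and reaches out to x = -32, y = +64 mm.
- lane_end (a point): The inner face of the end block that closes the lane, 199 mm from the mouth, 6 mm above the bench. Three carriers in a row take 189 mm, so pushed right home the last one's centre is 41.5 mm past the mouth: 10 mm of play.
- gate (a joint): Gate angle, rad: 0 shut, straight across the mouth; starts open at 1.5 to 1.8 (pi/2: straight out from the mouth; more: spread away from the middle line). Range 0 to 2.2. A steel bar, 7 mm thick, 72 mm long, 5 to 14 mm above the bench; it swings level and stays where left: 1 N at its end moves it. Shut, its inner face is at lane x = -1 mm, its free end 5 mm short of the other rail.
- gate_pivot (a point): The gate's upright pivot axis, at lane x = -6 mm, y = -43.5 mm, 10 mm above the bench; the boss is 17 mm across. Axes turn with the gate: +y runs along the bar from the pivot to its free end, +x is the bar's inner face (the side that faces the carriers when shut).
- gate_post (a point): The small round grey thumb post that stands on the gate bar 60 mm from the pivot: 12 mm thick, top 38 mm above the bench; the point is 26 mm above the bench. It may be pushed, or the bar itself.
- carrier_queued: Closed single-wafer carrier: a flat round plastic puck, 63 mm across at its rim, 12 mm high, about 18 g (13 to 25), slightly narrower (60 mm) below the rim. Origin: centre of its underside. This one already lies in the lane at the start, its centre 90 to 165 mm past the mouth.
- carrier_a: Closed single-wafer carrier: a flat round plastic puck, 63 mm across at its rim, 12 mm high, about 18 g (13 to 25), slightly narrower (60 mm) below the rim. Origin: centre of its underside. One of the two that lie out on the bench in front of the mouth.
- carrier_b: Closed single-wafer carrier: a flat round plastic puck, 63 mm across at its rim, 12 mm high, about 18 g (13 to 25), slightly narrower (60 mm) below the rim. Origin: centre of its underside. The other of the two that lie out on the bench in front of the mouth.
- wafer_tub: Bystander: round screw-top tub, 68 mm across and 46 mm high, standing either behind the two loose carriers, as seen from the robot, or left of the lane. Origin: centre of its underside.
- spare_chuck: Bystander: white spin chuck, 44 mm disc with a thin stem, standing on its disc, 36 mm high, near the gate side of the lane. Origin: top end of its stem.
- vial_amber: Bystander: brown vial, 20 mm across, 53 mm high, near the front edge of the bench, beside the two loose carriers. Origin: centre of its underside.
- dropper_bottle: Bystander: dropper bottle, 38 mm across, 80 mm high, to the right of the carriers. Origin: centre of its underside.
- swab_tub: Bystander: round tub with lid, 58 mm across, 68 mm high, where the wafer tub is not: left of the lane or behind the two loose carriers. Origin: centre of its underside.
- foil_box: Bystander: long carton, 46 x 200 x 46 mm high, at the right end of the bench. Origin: centre of its underside, long side along its y.
- wipes_box: Bystander: carton, 62 x 170 x 52 mm high, left on the bench. Origin: centre of its underside.
- pen: Bystander: pen, 140 mm long, lying near the bench's front edge. Origin: its middle, underside.
- beaker: Bystander: glass beaker, 54 mm across, 70 mm high, to the right at the back. Origin: centre of its underside.

How it is judged:
By the outcome, as a careful person would: the job done as asked, in the order asked, and still so for the second after the job is handed in, with the robot touching nothing.
It also fails if it takes over 67 s, if anything falls off the work surface, if the arm or the gripper's body presses on something with over 40 N, if the wrist force passes 120 N, or if a joint passes its speed limit or range.

## Robot

A 6-joint arm with a two-finger parallel gripper is mounted at the origin on a cart in front of the work surface, level with it; the furniture and walls round the work are solid. World frame = base frame: x ahead of the robot, y to its left, z up, the work surface at z = 0. Lengths are in m, angles in degrees, forces in N, time in s.
With the tool pointing down it reaches from about 0.25 to 0.725 m from the base axis. Payload 9.7 kg.
Tool frame: the origin (TCP) lies midway between the tips of the shut fingers; the grasp point (between the pads) lies 19 mm behind it (grip_point_offset is the distance from the TCP to the grasp point, in m); y points along the fingers, z is the direction in which the jaws open and shut, and the axes are right-handed (so a half turn about y gives the same grasp; the last joint's range is limited). The gripper opens to 85 mm and grips with 20 to 120 N. Pads are 22 mm wide; open, the fingers measure 114 mm over their backs; the gripper's body (76 mm by 85 mm) begins 54 mm behind the grasp point. The pads swing forward as they close: fully open they stand 13 mm farther back than shut.
Start: joints at [0, 4.979, 10.078, 95.1, 0, 90], TCP at [0.55, -0, 0.231] pointing down, gripper open.
Joint ranges: [-179.16, 179.16], [-48.56, 103.87], [-65.8, 70.77], [-126.05, 130.52], [-82.76, 87.17], [-180, 180]. Speed limits (degrees/s): [127.2, 127.2, 147.25, 180, 180, 180].

## Interface

Orientations are given as [roll, pitch, yaw] about the fixed x, y, z axes, in that order (R = Rz(yaw) Ry(pitch) Rx(roll)).
In Python, from workcell import get_obs, camera, job_done, grip_point_offset gives the robot as it stands.
- The arm moves only by the tool move_arm, never from a script. Its argument "deltas" is a list that holds one entry, the list of rows, each a list of 4 numbers: the shift along the tool's x, y, z in m, then the turn about the tool's y in degrees. A call has 1 to 5 rows; each row is the pose to reach, as a shift and turn from the pose commanded when the call began, along the tool's axes at that moment; what a row does not reach only later rows make up. A row lasts 1/10 s, in which the tool goes at most 50 mm and 8.59 degrees, less where a joint would pass 70% of its speed; a pose out of reach is approached as far as the arm can. A call with a gripper value outside its range is refused whole. "claw" is the finger opening in m, from 0 to 0.0854, set as the call begins (left out, the last holds). The fingers move at their own pace and stop on an object; "newtons" is the grip in N (left out, the last holds). Time passes only in rows, so rows that repeat a pose let the fingers close. It gives the time, the measured TCP pose, the force and the opening at its end, in the units of the state.
- get_obs(): the state, without advancing time (a new reading comes with each control period).
- camera(name): name is "scene" or "side" or "wrist"; returns a dict with "color" (480x640x3 uint8, blue, green, red), "range_z" (480x640 float32, m along the optical axis (not along the pixel's ray), 0 where there is no reading), "fx", "fy", "cx", "cy" (pixels), "T" (4x4, takes a point from camera to world coordinates). Camera axes: x right, y down, z forward; pixel columns grow to the right and rows downward; lengths in m; the calibration is good to about 2 mm. A picture is of the moment at which its call begins.
- job_done(): hands the job in, once; it reports no verdict.
The state is a dict: "time": time; "q": joint angles; "qd": joint speeds; "joint_efforts": joint torques, N m; "ee_pos": TCP position; "tcp_rot": TCP orientation; "wrist_force": force on the tool from outside, world axes, zero at the start; "torque": the same for the moment, N m; "opening": finger opening in m.
Only numpy, scipy, OpenCV 4.12 (cv2) and the standard library are available. Lean on these libraries where they do the work, as an engineer would, in place of code of your own. Each camera call takes 0.05 s, during which the arm holds its last target. There are 200 camera calls.

## Working session

There is one attempt and no reset: what is moved stays moved. The work goes in short steps, Python scripts to look and compute and a tool call to move; the robot and the scene stay as the last step left them, time stands still between calls to the robot, and variables do not carry over. Pictures are saved under pics/ and viewed, about 8 in all and at most 12, crops included, and the job is handed in when it is done.

Besides the shell and the picture viewer there is one more tool, called after "Request:" in YAML: its name, and indented under it one key for each argument. move_arm: Moves the arm, as the interface text tells. Its arguments: {"type":"object","properties":{"deltas":{"type":"array"},"claw":{"type":"number"},"newtons":{"type":"number"}},"required":["deltas"]}

```bash
ls; mkdir -p pics
python3 - <<'E'
from workcell import *
import cv2,numpy as np
o=get_obs();print({k:np.round(v,3).tolist() for k,v in o.items()})
for n in("scene","side"):
    c=camera(n);cv2.imwrite(f"pics/{n}0.png",c["color"]);np.savez(f"{n}0.npz",**c);print(n,np.round(c["T"],3).tolist(),c["fx"],c["cx"])
E
```

```text
pics
{'time': 0.0, 'q': [-0.002, 5.011, 10.033, 95.101, -0.001, 90.0], 'qd': [-0.071, -0.012, 0.055, -0.026, -0.063, -0.067], 'joint_efforts': [0.001, -52.039, 46.48, 0.016, 0.0, -0.0], 'ee_pos': [0.55, -0.0, 0.231], 'tcp_rot': [-90.08, -0.001, -90.001], 'wrist_force': [0.152, 0.189, 0.868], 'torque': [-0.022, 0.023, 0.02], 'opening': 0.085}
scene [[0.875, -0.354, 0.329, 0.003], [-0.483, -0.66, 0.575, -0.855], [0.014, -0.662, -0.749, 1.168], [0.0, 0.0, 0.0, 1.0]] 598.8277332660394 303.52766861661934
side [[-0.015, -0.671, 0.742, -0.619], [-1.0, 0.009, -0.011, 0.026], [0.001, -0.742, -0.671, 1.062], [0.0, 0.0, 0.0, 1.0]] 514.7616989721923 319.2615790837066
```

View pics/scene0.png

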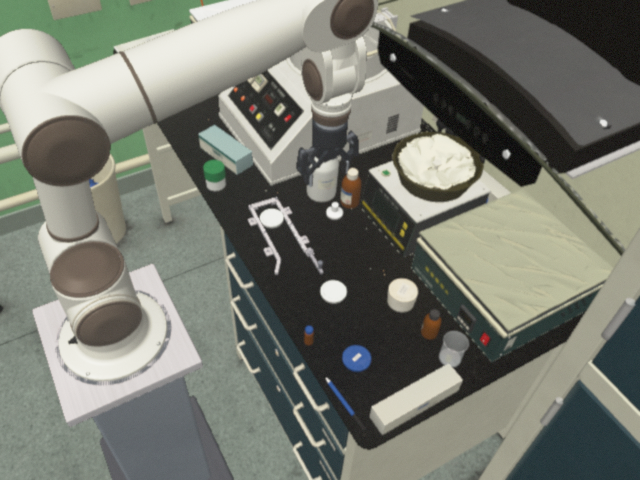

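View pics/side0.png

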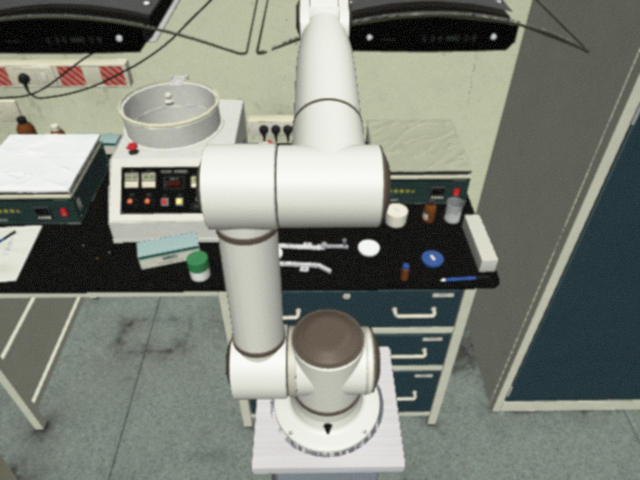

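Scene view: the lane runs from about (300,268) to (268,203), with a white carrier queued at (271,217). A second white puck is at (333,291) and a blue one at (357,358). The cream tub is at (403,294), and the gate post is near (319,265). Next I'll measure these.

```bash
cat > h.py <<'E'
import numpy as np,cv2
def load(n): return dict(np.load(n))
def ray(c,uv,z):
    uv=np.atleast_2d(np.asarray(uv,float));d=np.c_[(uv[:,0]-c["cx"])/c["fx"],(uv[:,1]-c["cy"])/c["fy"],np.ones(len(uv))]@c["T"][:3,:3].T
    o=c["T"][:3,3];return o+d*((z-o[2])/d[:,2])[:,None]
def blobs(c,m,z,amin=40):
    cs,_=cv2.findContours(m.astype(np.uint8),cv2.RETR_EXTERNAL,cv2.CHAIN_APPROX_NONE)
    for k in cs:
        if cv2.contourArea(k)<amin: continue
        p=ray(c,k[:,0],z)[:,:2]; (x,y),r=cv2.minEnclosingCircle((p*1000).astype(np.float32))
        print(k[:,0].mean(0).round(0),"ctr mm",round(x),round(y),"r",round(r,1),"area",cv2.contourArea(k), "mean",(p.mean(0)*1000).round())
E
python3 - <<'E'
from h import *
for n in("scene","side"):
    c=load(n+"0.npz");im=c["color"];hsv=cv2.cvtColor(im,cv2.COLOR_BGR2HSV);H,S,V=cv2.split(hsv)
    roi=np.zeros(V.shape,bool)
    if n=="scene": roi[190:440,225:475]=1
    else: roi[195:290,280:500]=1
    print(n,"white");blobs(c,roi&(V>150)&(S<70),.012)
    print("blue");blobs(c,roi&(S>120)&(H>95)&(H<130)&(V>60),.012)
c=load("scene0.npz")
cv2.imwrite("pics/crop0.png",cv2.resize(c["color"][180:400,230:450],None,fx=2.7,fy=2.7,interpolation=cv2.INTER_CUBIC))
E
```

```text
scene white
[302. 421.] ctr mm 281 -397 r 40.8 area 137.5 mean [ 273. -393.]
[307. 390.] ctr mm 324 -335 r 58.8 area 206.0 mean [ 317. -337.]
[420. 390.] ctr mm 530 -453 r 130.1 area 2340.0 mean [ 529. -451.]
[333. 291.] ctr mm 498 -139 r 33.5 area 439.0 mean [ 498. -139.]
[402. 294.] ctr mm 639 -226 r 49.3 area 712.0 mean [ 639. -225.]
[237. 310.] ctr mm 275 -77 r 175.0 area 446.5 mean [273. -76.]
[447. 271.] ctr mm 777 -214 r 117.3 area 306.0 mean [ 779. -217.]
[459. 246.] ctr mm 887 -193 r 143.3 area 2212.0 mean [ 859. -166.]
[334. 211.] ctr mm 639 95 r 31.4 area 177.5 mean [639.  92.]
[280. 235.] ctr mm 474 83 r 139.6 area 1186.5 mean [471.  85.]
[346. 199.] ctr mm 690 116 r 18.0 area 52.0 mean [692. 116.]
[432. 202.] ctr mm 914 23 r 123.2 area 1075.5 mean [894.  -6.]
[318. 194.] ctr mm 634 171 r 29.9 area 156.5 mean [633. 169.]
blue
[341. 398.] ctr mm 369 -388 r 43.1 area 156.0 mean [ 369. -389.]
[356. 358.] ctr mm 449 -321 r 33.8 area 586.0 mean [ 449. -321.]
[309. 329.] ctr mm 393 -206 r 10.9 area 40.5 mean [ 394. -206.]
side white
[305. 265.] ctr mm 419 51 r 74.2 area 178.0 mean [423.  51.]
[307. 247.] ctr mm 492 33 r 95.8 area 193.5 mean [502.  44.]
[368. 247.] ctr mm 496 -139 r 35.6 area 256.5 mean [ 496. -137.]
[482. 242.] ctr mm 522 -473 r 126.8 area 820.5 mean [ 517. -480.]
[453. 217.] ctr mm 634 -422 r 29.6 area 80.5 mean [ 633. -419.]
[396. 214.] ctr mm 649 -238 r 60.3 area 370.5 mean [ 649. -240.]
[475. 201.] ctr mm 704 -514 r 46.0 area 91.5 mean [ 714. -507.]
[330. 207.] ctr mm 698 -35 r 181.0 area 2513.0 mean [690. -30.]
blue
[461. 278.] ctr mm 365 -386 r 42.2 area 106.5 mean [ 366. -385.]
[432. 258.] ctr mm 446 -320 r 38.7 area 312.5 mean [ 447. -320.]
```

View pics/crop0.png

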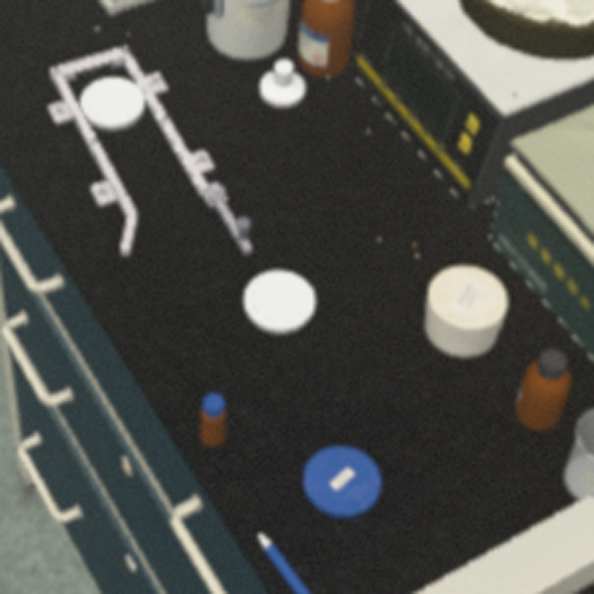

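Crop (offset (230,180), 2.7x): front rail from (55,72) to (132,210), with the lead-in tip at (126,252). Far rail runs from (125,50) to (207,190). The gate's free end is at (248,248) and its post at (243,225). Both carriers lie in front of the mouth. Now the wrist view.

Run:
```python
from h import *
from workcell import camera
c=load("scene0.npz")
q=lambda p,z:(ray(c,np.array(p)/2.7+[230,180],z)[:,:2]*1000).round().tolist()
print("front rail end/corner/leadtip",q([(55,72),(132,210),(126,252)],.011))
print("far rail end, pivot, gate tip",q([(125,50),(215,190),(248,248)],.011),"post top",q([(243,222)],.038),"tub",q([(466,288)],.046),"vial",q([(213,402)],.053),"chuck",q([(284,66)],.036),"queued",q([(112,103)],.012))
w=camera("wrist");np.savez("wrist0.npz",**w);cv2.imwrite("pics/wrist0.png",w["color"]);print(np.round(w["T"],3).tolist(),w["fx"])
```

```text
front rail end/corner/leadtip [[446.0, 213.0], [431.0, 15.0], [404.0, -27.0]]
far rail end, pivot, gate tip [[523.0, 208.0], [512.0, 0.0], [504.0, -75.0]] post top [[503.0, -65.0]] tub [[634.0, -227.0]] vial [[380.0, -229.0]] chuck [[640.0, 91.0]] queued [[477.0, 146.0]]
[[1.0, -0.0, -0.0, 0.55], [-0.001, -0.948, -0.318, 0.081], [-0.0, 0.318, -0.948, 0.372], [0.0, 0.0, 0.0, 1.0]] 350.560360347779
```

View pics/wrist0.png

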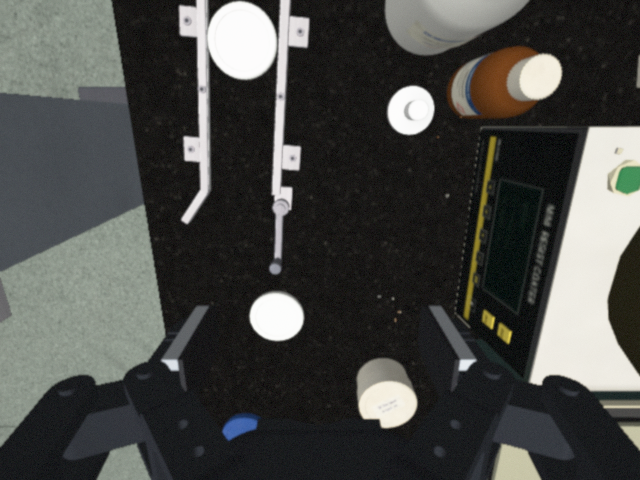

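Wrist view: front rail from (203,20) to (206,188), lead-in tip (186,222). Far rail runs from (284,20) to (277,195), with the gate boss at (281,207) and the post at (275,268). White carrier at (277,316), blue partly visible at (240,427), tub at (386,392).

Run:
```python
from h import *
c=load("wrist0.npz");hsv=cv2.cvtColor(c["color"],cv2.COLOR_BGR2HSV);V=hsv[...,2];S=hsv[...,1];m=(V>120)&(S<70)
L=[];R=[]
for v in list(range(85,135,4))+list(range(168,180,4)):
    r=np.where(m[v,190:222])[0]+190;s=np.where(m[v,262:300])[0]+262
    if len(r):L.append((r.max()+.5,v))
    if len(s):R.append((s.min()-.5,v))
for n,P in(("front",L),("far",R)):
    p=ray(c,P,.011)[:,:2]*1000;k=np.polyfit(p[:,1],p[:,0],1);print(n,"x=%.4f*y+%.1f"%tuple(k),"res",np.abs(np.polyval(k,p[:,1])-p[:,0]).max().round(1))
q=lambda p,z:(ray(c,p,z)[:,:2]*1000).round().tolist()
print("front corner inner",q([(210,188)],.011),"lead tip",q([(184,222)],.011),"far rail mouth end",q([(277,195)],.011),"boss",q([(281,207)],.014),"post top",q([(275,268)],.038))
blobs(c,m,.012,800)
```

```text
front x=0.0857*y+436.2 res 0.6
far x=0.0848*y+500.3 res 0.6
front corner inner [[438.0, 15.0]] lead tip [[406.0, -22.0]] far rail mouth end [[507.0, 8.0]] boss [[511.0, -4.0]] post top [[505.0, -63.0]]
[515. 466.] ctr mm 829 -366 r 45.6 area 1153.5 mean [ 822. -372.]
[124. 466.] ctr mm 276 -370 r 46.2 area 1197.0 mean [ 281. -374.]
[385. 393.] ctr mm 633 -250 r 55.0 area 3000.0 mean [ 635. -248.]
[276. 316.] ctr mm 501 -137 r 32.8 area 2036.5 mean [ 501. -136.]
[ 72. 321.] ctr mm 243 -168 r 206.3 area 23077.5 mean [ 257. -149.]
[595. 263.] ctr mm 886 -84 r 173.9 area 17136.5 mean [858. -79.]
[411. 110.] ctr mm 639 91 r 22.7 area 1764.5 mean [639.  91.]
[535.  77.] ctr mm 752 120 r 25.2 area 1934.5 mean [753. 119.]
[448.  21.] ctr mm 672 179 r 62.2 area 4431.5 mean [666. 166.]
[246. 107.] ctr mm 480 63 r 127.1 area 10648.0 mean [480.  89.]
[58. 48.] ctr mm 307 145 r 70.2 area 10740.0 mean [312. 143.]
```

Request:
move_arm:
  deltas:
    - [[0,0,0,4.9],[0,0,0,4.9]]
  claw: 0.05

```text
time: 0.35
ee_pos: [0.5499, 0.0, 0.231]
tcp_rot: [-90.0, -0.0, -95.0]
wrist_force: [0.0, 0.3, -0.4]
opening: 0.0589
```

Request:
move_arm:
  deltas:
    - [[0.032,0.028,-0.006,0],[0.064,0.056,-0.013,0],[0.095,0.085,-0.019,0]]

```text
time: 0.65
ee_pos: [0.5226, -0.0939, 0.1453]
tcp_rot: [-90.0, -0.0, -94.7]
wrist_force: [0.9, 0.0, 0.0]
opening: 0.0503
```

Request:
move_arm:
  deltas:
    - [[0.032,0.028,-0.006,0],[0.064,0.056,-0.013,0],[0.095,0.085,-0.019,0],[0.095,0.085,-0.019,0]]

```text
time: 1.05
ee_pos: [0.4927, -0.188, 0.057]
tcp_rot: [-90.4, 0.1, -95.0]
wrist_force: [-0.1, 0.5, -0.3]
opening: 0.0499
```

Request:
move_arm:
  deltas:
    - [[0,0.03,0.003,0],[0,0.05,0.003,0],[0,0.05,0.003,0]]

```text
time: 1.35
ee_pos: [0.4975, -0.1854, 0.009]
tcp_rot: [-90.2, 0.1, -94.8]
wrist_force: [-0.7, -0.3, 0.3]
opening: 0.05
```

Run:
```python
from h import *
from workcell import *
o=get_obs();print(o["ee_pos"].round(4) if hasattr(o["ee_pos"],"round") else o["ee_pos"])
w=camera("wrist");np.savez("wrist1.npz",**w);cv2.imwrite("pics/wrist1.png",w["color"])
hsv=cv2.cvtColor(w["color"],cv2.COLOR_BGR2HSV);m=(hsv[...,2]>150)&(hsv[...,1]<60);blobs(w,m,.012,1500)
c=load("scene0.npz");print("pen ends",(ray(c,[(326,378),(353,414)],.008)*1000).round())
```

```text
[ 0.4975 -0.1854  0.009 ]
[623. 429.] ctr mm 654 -268 r 33.5 area 3169.0 mean [ 646. -266.]
[315. 203.] ctr mm 500 -138 r 31.0 area 17862.5 mean [ 500. -137.]
pen ends [[ 367. -331.    8.]
 [ 374. -429.    8.]]
```

View pics/wrist1.png

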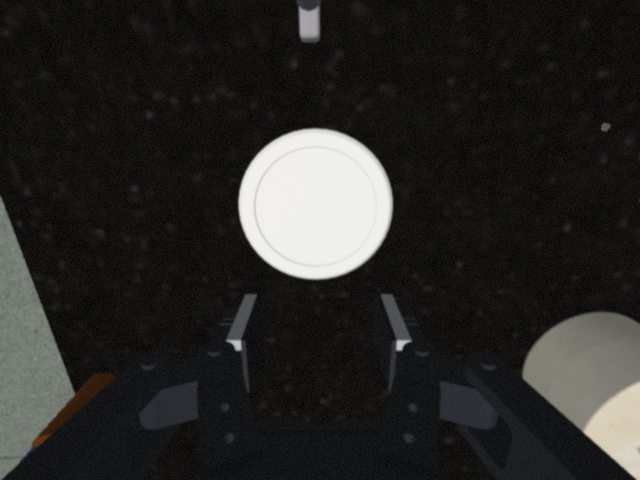

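Wrist view: the carrier is centred at (315,203), between the fingers, and the gate bar's end is at (310,40). The position agrees with the earlier measurement, so I'll sweep it diagonally to the lane's middle line.

Request:
move_arm:
  deltas:
    - [[0,0.006,0,0],[-0.006,0.006,0.001,0],[-0.012,0.006,0.001,0],[-0.016,0.006,0.001,0],[-0.02,0.006,0.001,0]]

```text
time: 1.9
ee_pos: [0.5019, -0.1659, 0.0057]
tcp_rot: [-90.0, -0.0, -94.9]
wrist_force: [-0.3, 0.6, 0.1]
opening: 0.0499
```

Request:
move_arm:
  deltas:
    - [[-0.005,0,-0.004,0],[-0.01,0,-0.008,0],[-0.016,0,-0.013,0],[-0.021,0,-0.018,0],[-0.027,0,-0.022,0]]

```text
time: 2.4
ee_pos: [0.4814, -0.1372, 0.0053]
tcp_rot: [-90.0, 0.0, -94.9]
wrist_force: [0.7, -0.6, -0.4]
opening: 0.0502
```

Request:
move_arm:
  deltas:
    - [[-0.005,0,-0.004,0],[-0.01,0,-0.009,0],[-0.015,0,-0.014,0],[-0.02,0,-0.019,0],[-0.025,0,-0.024,0]]

```text
time: 2.9
ee_pos: [0.4598, -0.1103, 0.0053]
tcp_rot: [-90.0, 0.0, -94.9]
wrist_force: [-0.0, 0.5, -0.9]
opening: 0.0501
```

```bash
cat > look.py <<'E'
import sys
from h import *
from workcell import *
n,blue=sys.argv[1],len(sys.argv)>2
U=np.array([.085,.9964]);Y=np.array([-.9964,.085]);M=np.array([469,7.])
lane=lambda p:((np.array(p)-M)@U).round(1).tolist().__str__()+" "+str(((np.array(p)-M)@Y).round(1))
o=get_obs();e=np.array(o["ee_pos"])*1000;print("t",o["time"],"TCP lane",lane(e[:2]),"z",e[2].round(1),"F",np.round(o["wrist_force"],1))
w=camera("wrist");np.savez(n+".npz",**w);cv2.imwrite(f"pics/{n}.png",w["color"])
H,S,V=cv2.split(cv2.cvtColor(w["color"],cv2.COLOR_BGR2HSV))
for name,m in(("white",(V>150)&(S<60)),("blue",(S>120)&(H>95)&(H<130)&(V>60))):
    for k in cv2.findContours(m.astype(np.uint8),cv2.RETR_EXTERNAL,cv2.CHAIN_APPROX_NONE)[0]:
        if cv2.contourArea(k)<1000: continue
        p=ray(w,k[:,0],.012)[:,:2]*1000;(x,y),r=cv2.minEnclosingCircle(p.astype(np.float32))
        print(name,k[:,0].mean(0).round(),"lane",lane((x,y)),"r",round(r,1))
E
python3 look.py w2
```

```text
t 2.9 TCP lane -117.7 -0.8 z 5.3 F [-0.   0.5 -0.9]
white [319. 247.] lane -87.4 -1.2 r 31.0
white [424. 127.] lane -40.3 -37.7 r 24.4
white [434.  23.] lane -5.5 -39.7 r 10.7
white [174.  54.] lane -15.5 48.7 r 21.4
```

Request:
move_arm:
  deltas:
    - [[0.012,0,0,0],[0.014,0,0,0],[0.014,0,0,0],[0.014,0,-0.001,0]]
  claw: 0.03

```text
time: 3.35
ee_pos: [0.4581, -0.1249, 0.0052]
tcp_rot: [-90.0, 0.0, -94.9]
wrist_force: [0.1, 1.8, -0.5]
opening: 0.0298
```

Request:
move_arm:
  deltas:
    - [[-0.005,0,0,0],[-0.012,0,0,0],[-0.019,0,0,0],[-0.026,0,0,0],[-0.033,0,0,0]]

```text
time: 3.85
ee_pos: [0.4609, -0.0909, 0.0053]
tcp_rot: [-90.0, 0.0, -94.9]
wrist_force: [-0.1, 0.0, 0.1]
opening: 0.0302
```

Request:
move_arm:
  deltas:
    - [[-0.007,0,0,0],[-0.014,0,0,0],[-0.021,0,0,0],[-0.028,0,0,0],[-0.035,0,0,0]]

```text
time: 4.35
ee_pos: [0.4638, -0.0563, 0.0053]
tcp_rot: [-90.0, 0.0, -94.9]
wrist_force: [1.1, 0.2, -0.2]
opening: 0.03
```

```bash
python3 look.py w3
```

```text
t 4.35 TCP lane -63.5 -0.2 z 5.3 F [ 1.1  0.2 -0.2]
white [318. 227.] lane -24.5 -0.5 r 31.0
white [425. 146.] lane -4.7 -34.6 r 60.3
white [193. 113.] lane 11.1 46.0 r 45.8
```

View pics/w3.png

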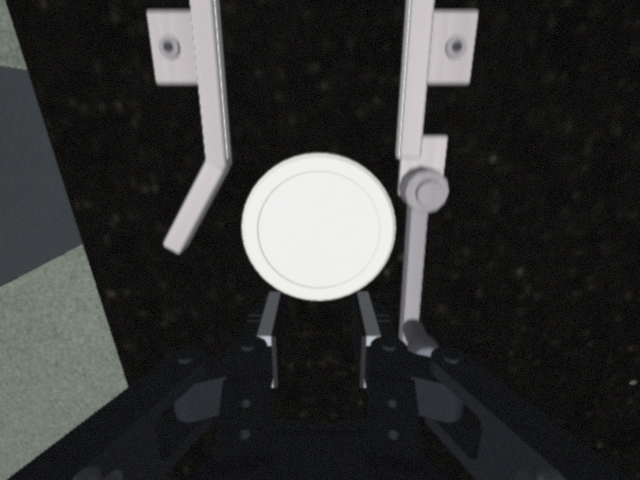

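Wrist view: the carrier at (318,227) sits centred between the lead-in corner at (230,160) and the far rail end at (400,157). The gate boss is at (425,190) and the fingers are clear of the bar. Pushing on.

Request:
move_arm:
  deltas:
    - [[-0.007,0,0,0],[-0.014,0,0,0],[-0.021,0,0,0],[-0.028,0,0,0],[-0.035,0,0,0]]

```text
time: 4.9
ee_pos: [0.4668, -0.0214, 0.0053]
tcp_rot: [-90.0, -0.0, -94.9]
wrist_force: [-1.1, -0.9, -0.0]
opening: 0.0301
```

Request:
move_arm:
  deltas:
    - [[-0.007,0,0,0],[-0.013,0,0,0],[-0.019,0,0,0],[-0.024,0,0,0],[-0.024,0,0,0]]

```text
time: 5.4
ee_pos: [0.4689, 0.0025, 0.0053]
tcp_rot: [-90.0, 0.0, -94.9]
wrist_force: [0.3, 0.5, 0.2]
opening: 0.0304
```

```bash
python3 look.py w4
python3 - <<'E'
from h import *
c=load("w3.npz");U=np.array([.085,.9964]);Y=np.array([-.9964,.085]);M=np.array([469,7.])
for n,p,z in(("far rail end inner",(399,157),.011),("front corner inner",(230,160),.011),("boss",(424,185),.014),("bar tip inner",(401,340),.014),("lead tip",(170,250),.011)):
    d=ray(c,p,z)[0,:2]*1000-M;print(n,(d@U).round(1),(d@Y).round(1))
E
```

```text
t 5.4 TCP lane -4.5 -0.3 z 5.3 F [0.3 0.5 0.2]
white [379. 183.] lane 55.0 -23.3 r 61.4
white [216. 162.] lane 46.4 42.1 r 68.7
far rail end inner 4.7 -31.2
front corner inner 3.7 32.9
boss -5.4 -40.7
bar tip inner -74.2 -37.1
lead tip -32.7 60.6
```

Run:
```python
from h import *
c=load("scene0.npz");print((ray(c,[(371,406),(458,366),(462,378)],.046)*1000).round())
```

```text
[[ 403. -445.   46.]
 [ 616. -457.   46.]
 [ 605. -483.   46.]]
```

Request:
move_arm:
  deltas:
    - [[0.015,0,0,0],[0.045,0,0,0],[0.085,0,0,0],[0.11,0,0,0],[0.12,-0.02,0,0]]

```text
time: 5.95
ee_pos: [0.4568, -0.1194, 0.0234]
tcp_rot: [-90.2, 0.0, -95.0]
wrist_force: [0.2, 0.5, 0.0]
opening: 0.0298
```

Request:
move_arm:
  deltas:
    - [[0.02,-0.04,0,0],[0.05,-0.07,0,0],[0.09,-0.07,0.002,0],[0.13,-0.07,0.004,0],[0.15,-0.07,0.006,0]]
  claw: 0.05

```text
time: 6.45
ee_pos: [0.4514, -0.2705, 0.0956]
tcp_rot: [-90.0, -0.0, -95.0]
wrist_force: [-0.7, 0.6, 0.2]
opening: 0.0502
```

Request:
move_arm:
  deltas:
    - [[0.04,0,0,0],[0.08,0,0,0],[0.1,0,0,0],[0.1,0,0,0]]

```text
time: 6.85
ee_pos: [0.4426, -0.3694, 0.0948]
tcp_rot: [-90.0, 0.0, -95.1]
wrist_force: [-0.3, 1.2, -0.2]
opening: 0.05
```

```bash
python3 look.py w5
```

```text
t 6.85 TCP lane -377.3 -5.7 z 94.8 F [-0.3  1.2 -0.2]
white [460. 454.] lane -560.7 -131.9 r 43.3
white [177. 454.] lane -559.1 121.3 r 43.9
white [320. 383.] lane -493.8 -5.3 r 64.8
white [569. 351.] lane -509.7 -188.9 r 129.5
white [ 88. 224.] lane -429.0 178.8 r 188.8
white [607.  23.] lane -246.3 -166.5 r 26.6
blue [220. 260.] lane -389.1 60.7 r 35.8
blue [325. 171.] lane -327.4 -10.3 r 31.9
```

View pics/w5.png

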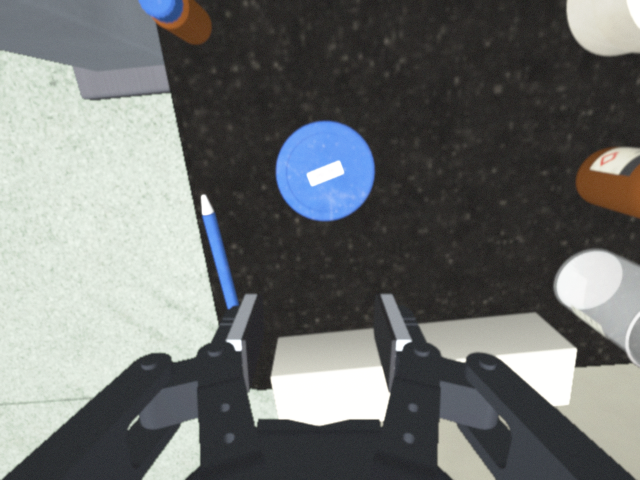

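Wrist view: the blue carrier with its label is at (325,171). The pen at (220,255) is well left of the fingers, and the foil box is behind. The path ahead is clear, with the vial at (185,15) and the tub at (605,25) off to the sides.

Request:
move_arm:
  deltas:
    - [[0,0.03,0.004,0],[0,0.065,0.0045,0],[0,0.089,0.0045,0],[0,0.089,0.0045,0]]

```text
time: 7.3
ee_pos: [0.4461, -0.3648, 0.0028]
tcp_rot: [-90.3, 0.2, -94.8]
wrist_force: [0.1, 1.0, 0.4]
opening: 0.0499
```

Request:
move_arm:
  deltas:
    - [[-0.006,0,0,0],[-0.012,0,0,0],[-0.018,0,0,0],[-0.024,0,0,0],[-0.032,0,0,0]]

```text
time: 7.8
ee_pos: [0.4509, -0.3355, 0.0071]
tcp_rot: [-89.9, -0.1, -94.9]
wrist_force: [1.0, -0.4, 1.9]
opening: 0.0496
```

Request:
move_arm:
  deltas:
    - [[-0.009,0,-0.0005,0],[-0.018,0,-0.001,0],[-0.027,0,-0.0015,0],[-0.036,0,-0.002,0],[-0.045,0,-0.0025,0]]

```text
time: 8.3
ee_pos: [0.4519, -0.2901, 0.0065]
tcp_rot: [-90.0, -0.0, -94.9]
wrist_force: [-0.7, -2.6, 4.1]
opening: 0.05
```

```bash
python3 look.py w6
```

```text
t 8.3 TCP lane -297.4 -8.2 z 6.5 F [-0.7 -2.6  4.1]
white [ 45. 268.] lane -302.8 121.3 r 101.2
blue [ 63. 212.] lane -250.8 92.8 r 16.0
blue [319. 255.] lane -269.9 -8.4 r 31.6
```

View pics/w6.png

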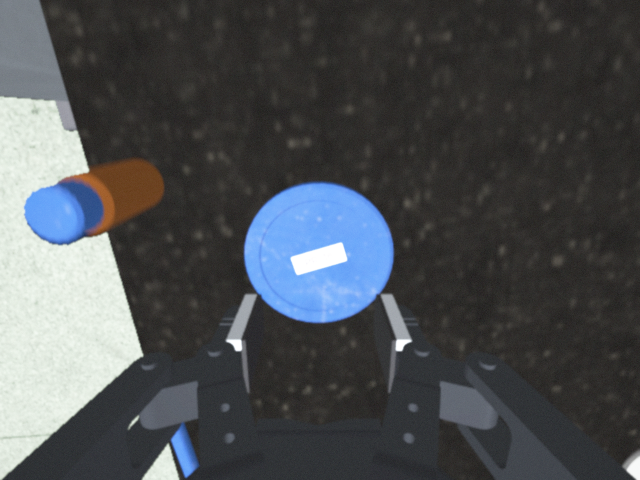

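Wrist view: the blue carrier at (319,255) sits about 2.5 mm deeper between the tips than the first one did, and there is a small upward force. The tips are riding high on its rim, so I'll back off, lower 3 mm and re-contact.

Request:
move_arm:
  deltas:
    - [[0.006,0,0,0],[0.012,0,0,0],[0.012,0.0035,0,0],[0.012,0.0035,0,0]]

```text
time: 8.75
ee_pos: [0.4502, -0.3028, 0.0018]
tcp_rot: [-90.1, 0.1, -94.9]
wrist_force: [-0.1, -0.1, -0.3]
opening: 0.0501
```

```bash
python3 look.py w7
```

```text
t 8.75 TCP lane -310.3 -7.6 z 1.8 F [-0.1 -0.1 -0.3]
white [320. 230.] lane -269.8 -8.6 r 11.7
white [ 46. 315.] lane -329.6 116.4 r 82.9
white [ 30. 119.] lane -231.4 94.7 r 17.4
blue [320. 227.] lane -269.2 -8.6 r 31.4
blue [ 43. 171.] lane -246.6 93.9 r 16.3
```

Request:
move_arm:
  deltas:
    - [[-0.005,0,0,0],[-0.009,0,0,0],[-0.014,0,0,0],[-0.02,0,0,0],[-0.027,0,-0.001,0]]

```text
time: 9.3
ee_pos: [0.4522, -0.275, 0.0029]
tcp_rot: [-90.0, -0.0, -94.9]
wrist_force: [0.5, -0.7, -0.6]
opening: 0.05
```

Request:
move_arm:
  deltas:
    - [[-0.008,0,-0.0005,0],[-0.016,0,-0.001,0],[-0.024,0,-0.0015,0],[-0.032,0,-0.002,0],[-0.04,0,-0.0025,0]]

```text
time: 9.8
ee_pos: [0.453, -0.2348, 0.0028]
tcp_rot: [-90.0, -0.0, -94.9]
wrist_force: [-0.4, -0.1, -0.3]
opening: 0.0497
```

```bash
python3 look.py w8
```

```text
t 9.8 TCP lane -242.3 -4.7 z 2.8 F [-0.4 -0.1 -0.3]
white [319. 254.] lane -212.2 -4.9 r 11.7
white [ 41. 291.] lane -249.7 122.6 r 94.0
blue [101. 369.] lane -270.2 92.9 r 18.4
blue [318. 248.] lane -211.7 -5.0 r 31.5
```

Contact is now clean: offset 30.6 mm and under 1 N. Continuing.

Request:
move_arm:
  deltas:
    - [[-0.008,0,-0.0005,0],[-0.016,0,-0.001,0],[-0.024,0,-0.0015,0],[-0.032,0,-0.002,0],[-0.04,0,-0.0025,0]]

```text
time: 10.35
ee_pos: [0.454, -0.1948, 0.0028]
tcp_rot: [-90.0, 0.0, -94.9]
wrist_force: [-0.4, -0.2, -0.2]
opening: 0.05
```

Request:
move_arm:
  deltas:
    - [[-0.008,0,-0.0005,0],[-0.016,0,-0.001,0],[-0.024,0,-0.0015,0],[-0.032,0,-0.002,0],[-0.04,0,-0.0025,0]]

```text
time: 10.85
ee_pos: [0.4549, -0.1548, 0.0028]
tcp_rot: [-90.0, -0.0, -94.9]
wrist_force: [-1.1, 0.1, 0.3]
opening: 0.0501
```

Request:
move_arm:
  deltas:
    - [[-0.008,0,0,0],[-0.016,0,0,0],[-0.024,0,0,0],[-0.032,0,0,0],[-0.038,0,0,0]]

```text
time: 11.35
ee_pos: [0.4582, -0.1169, 0.0028]
tcp_rot: [-90.0, 0.0, -94.9]
wrist_force: [0.6, -1.4, -0.1]
opening: 0.0499
```

Request:
move_arm:
  deltas:
    - [[0.007,0,0,0],[0.014,0,0,0],[0.014,-0.001,0,0],[0.014,-0.001,0,0]]
  claw: 0.03

```text
time: 11.75
ee_pos: [0.4569, -0.1321, 0.0039]
tcp_rot: [-90.0, 0.0, -95.0]
wrist_force: [-0.3, -0.1, -0.6]
opening: 0.0297
```

```bash
python3 look.py w9
```

```text
t 11.75 TCP lane -139.6 0.3 z 3.9 F [-0.3 -0.1 -0.6]
white [624. 443.] lane -211.9 -159.4 r 25.1
white [318. 216.] lane -94.1 -0.0 r 11.7
white [ 49. 330.] lane -159.4 128.8 r 83.8
white [436. 104.] lane -50.7 -40.1 r 29.9
white [159.  23.] lane -26.7 52.7 r 11.6
blue [318. 214.] lane -93.7 -0.0 r 31.3
```

Request:
move_arm:
  deltas:
    - [[-0.007,0,0,0],[-0.014,0,0,0],[-0.021,0,0,0],[-0.028,0,0,0],[-0.035,0,0,0]]

```text
time: 12.3
ee_pos: [0.46, -0.0958, 0.0038]
tcp_rot: [-90.0, 0.0, -94.9]
wrist_force: [-0.4, 0.3, -0.7]
opening: 0.0297
```

Request:
move_arm:
  deltas:
    - [[-0.007,0,0,0],[-0.014,0,0,0],[-0.021,0,0,0],[-0.028,0,0,0],[-0.035,0,0,0]]

```text
time: 12.8
ee_pos: [0.463, -0.0612, 0.0038]
tcp_rot: [-90.0, 0.0, -94.9]
wrist_force: [1.1, -0.4, 0.1]
opening: 0.0297
```

Request:
move_arm:
  deltas:
    - [[-0.007,0,0,0],[-0.014,0,0,0],[-0.021,0,0,0],[-0.028,0,0,0],[-0.035,0,0,0]]

```text
time: 13.3
ee_pos: [0.4659, -0.0263, 0.0038]
tcp_rot: [-90.0, 0.0, -94.9]
wrist_force: [0.6, -0.7, -0.4]
opening: 0.0302
```

```bash
python3 look.py w10
```

```text
t 13.3 TCP lane -33.5 0.2 z 3.8 F [ 0.6 -0.7 -0.4]
white [319. 234.] lane 4.9 -0.2 r 11.4
white [381. 141.] lane 17.4 -9.4 r 75.8
white [202. 153.] lane 26.4 46.4 r 59.8
blue [319. 227.] lane 5.5 -0.1 r 31.3
```

View pics/w10.png

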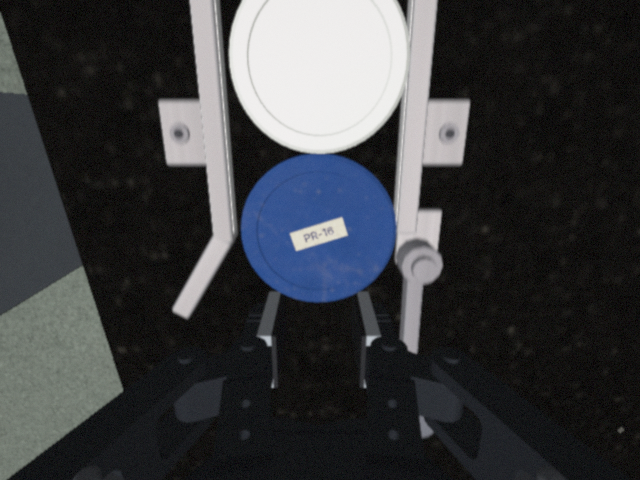

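Wrist view: the blue carrier at (319,227) is entering the mouth, touching the white one at (319,65). The fingers are inside the gate bar, whose boss is at (420,262). Slow final push.

Request:
move_arm:
  deltas:
    - [[-0.004,0,0,0],[-0.008,0,0,0],[-0.012,0,0,0],[-0.016,0,0,0],[-0.02,0,0,0]]

```text
time: 13.85
ee_pos: [0.4676, -0.0067, 0.0038]
tcp_rot: [-90.0, -0.0, -94.9]
wrist_force: [-0.4, 0.1, -0.4]
opening: 0.0302
```

Request:
move_arm:
  deltas:
    - [[-0.004,0,0,0],[-0.008,0,0,0],[-0.011,0,0,0],[-0.013,0,0,0],[-0.013,0,0,0]]

```text
time: 14.35
ee_pos: [0.4687, 0.0062, 0.0038]
tcp_rot: [-90.0, 0.0, -94.9]
wrist_force: [0.2, 0.0, 0.9]
opening: 0.03
```

```bash
python3 look.py w11
python3 - <<'E'
from h import *
from workcell import camera
U=np.array([.085,.9964]);Y=np.array([-.9964,.085]);M=np.array([469,7.])
c=camera("scene");np.savez("scene1.npz",**c)
cv2.imwrite("pics/crop1.png",cv2.resize(c["color"][180:300,230:350],None,fx=4.5,fy=4.5,interpolation=cv2.INTER_CUBIC))
E
```

```text
t 14.35 TCP lane -0.8 0.2 z 3.8 F [0.2 0.  0.9]
white [318. 233.] lane 37.9 -0.0 r 11.5
white [374. 136.] lane 58.3 -11.5 r 69.6
white [210. 174.] lane 49.1 42.5 r 69.1
blue [318. 227.] lane 38.4 -0.0 r 31.2
```

View pics/w11.png

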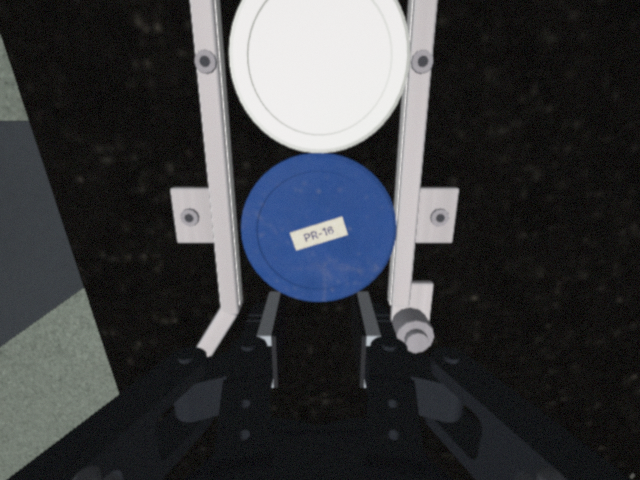

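Wrist view: blue at (318,227) with its rear edge just past the rail ends (row ~305), white against it. I'll push 1.5 mm more for margin, then retreat along the same path.

Request:
move_arm:
  deltas:
    - [[-0.001,0,0,0],[-0.0015,0,0,0],[-0.0015,0,0,0]]

```text
time: 14.75
ee_pos: [0.4688, 0.0075, 0.0038]
tcp_rot: [-90.0, -0.0, -94.9]
wrist_force: [-0.1, -0.5, -0.4]
opening: 0.0301
```

Request:
move_arm:
  deltas:
    - [[0.01,0,0,0],[0.04,0,0,0],[0.08,0,0,0],[0.11,-0.02,0,0],[0.11,-0.056,0,0]]

```text
time: 15.25
ee_pos: [0.4573, -0.1051, 0.0583]
tcp_rot: [-90.3, -0.0, -95.1]
wrist_force: [0.5, 0.1, -0.1]
opening: 0.03
```

Request:
move_arm:
  deltas:
    - [[0,0,0,0],[0,0,0,0]]
  claw: 0

```text
time: 15.45
ee_pos: [0.4598, -0.1029, 0.0605]
tcp_rot: [-89.9, -0.0, -94.9]
wrist_force: [-1.6, -0.2, -0.1]
opening: 0.0021
```

```bash
python3 look.py w12
python3 - <<'E'
from h import *
from workcell import camera
c=camera("scene");np.savez("scene2.npz",**c);cv2.imwrite("pics/crop2.png",cv2.resize(c["color"][180:310,230:360],None,fx=4.5,fy=4.5,interpolation=cv2.INTER_CUBIC))
E
```

```text
t 15.45 TCP lane -110.3 -0.2 z 60.5 F [-1.6 -0.2 -0.1]
white [592. 423.] lane -238.9 -193.5 r 63.1
white [ 75. 331.] lane -172.3 166.6 r 127.6
white [395. 112.] lane -28.4 -39.1 r 53.3
white [227.  64.] lane -5.7 45.6 r 32.3
white [54. 21.] lane 12.6 124.9 r 24.8
blue [322.  14.] lane 23.7 -0.0 r 28.1
```

View pics/w12.png

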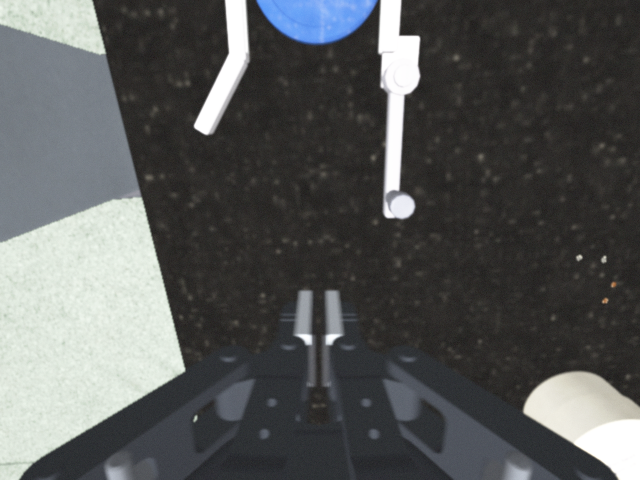

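Wrist view: the blue carrier's rear edge (row 43) is beyond the rail ends (row ~52). The gate bar stands straight out, with its post at (402,205). I'll take the closed fingers round to the outer side of the post, above bar and carrier height.

Request:
move_arm:
  deltas:
    - [[-0.02,0,0.035,0],[-0.035,0,0.07,0],[-0.044,0,0.085,0],[-0.044,0.02,0.085,0],[-0.044,0.04,0.085,0]]

```text
time: 16.05
ee_pos: [0.548, -0.0648, 0.0181]
tcp_rot: [-90.1, -0.0, -94.8]
wrist_force: [0.1, -0.4, -0.7]
opening: -0.0
```

Request:
move_arm:
  deltas:
    - [[0,0,-0.006,0],[0,0,-0.012,0],[0,0,-0.018,0],[0,0,-0.023,0],[-0.001,0,-0.028,0]]

```text
time: 16.55
ee_pos: [0.5201, -0.0624, 0.0207]
tcp_rot: [-89.9, -0.0, -94.9]
wrist_force: [0.2, -0.0, -0.0]
opening: 0.0
```

Request:
move_arm:
  deltas:
    - [[-0.001,0,-0.005,0],[-0.002,0,-0.01,0],[-0.003,0,-0.015,0],[-0.005,0,-0.02,0],[-0.007,0,-0.024,0]]

```text
time: 17.05
ee_pos: [0.4963, -0.0529, 0.0198]
tcp_rot: [-90.0, 0.0, -94.9]
wrist_force: [-0.3, 0.3, -0.1]
opening: 0.0
```

```bash
python3 look.py w13
```

```text
t 17.05 TCP lane -57.4 -32.3 z 19.8 F [-0.3  0.3 -0.1]
white [ 35. 372.] lane -104.6 123.0 r 75.3
white [235.  80.] lane 38.7 -0.0 r 11.5
white [329. 142.] lane 2.9 -27.9 r 63.7
white [131. 117.] lane 15.8 44.4 r 51.5
blue [235.  76.] lane 38.5 -0.3 r 31.5
```

View pics/w13.png

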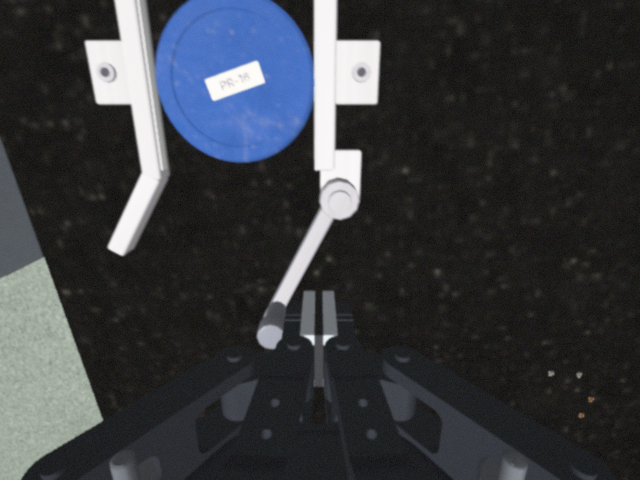

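Wrist view (my twelfth and last): the fingers are pushing the post at (270,335). The gate is about a quarter closed and the blue carrier at (235,76) is undisturbed in the lane.

Request:
move_arm:
  deltas:
    - [[-0.003,0,-0.004,0],[-0.005,0,-0.008,0],[-0.008,0,-0.012,0],[-0.011,0,-0.016,0],[-0.014,0,-0.019,0]]

```text
time: 17.6
ee_pos: [0.479, -0.0371, 0.0198]
tcp_rot: [-90.0, 0.0, -94.9]
wrist_force: [3.0, 1.5, -2.2]
opening: -0.0003
```

Request:
move_arm:
  deltas:
    - [[0.002,0,0.005,0],[0.02,0,0.006,0],[0.038,0,0.005,0],[0.038,0,-0.012,0],[0.038,0,-0.023,0]]

```text
time: 18.1
ee_pos: [0.452, -0.074, 0.0195]
tcp_rot: [-90.1, -0.0, -95.0]
wrist_force: [-0.3, 0.6, 0.9]
opening: -0.0002
```

```bash
python3 look.py w14
python3 - <<'E'
from h import *
# grey gate pixels between x<-6 : list light blobs outside lane
c=load("w14.npz");H,S,V=cv2.split(cv2.cvtColor(c["color"],cv2.COLOR_BGR2HSV));m=((V>110)&(S<60))
U=np.array([.085,.9964]);Y=np.array([-.9964,.085]);M=np.array([469,7.])
v,u=np.nonzero(m);p=ray(c,np.c_[u,v],.014)[:,:2]*1000-M;x,y=p@U,p@Y
for a in range(-60,4,6):
    s=(x>a)&(x<a+6)&(y>-60)&(y<45)
    if s.any():print(a+3,"y",y[s].min().round(),np.median(y[s]).round(),y[s].max().round(),s.sum())
E
```

```text
t 18.1 TCP lane -82.2 10.1 z 19.5 F [-0.3  0.6  0.9]
white [ 67. 349.] lane -119.5 146.4 r 92.6
white [423. 104.] lane -0.9 -23.4 r 51.0
white [340.  11.] lane 38.3 1.1 r 12.3
white [224.  84.] lane 3.1 46.9 r 39.8
white [37. 29.] lane 29.9 114.7 r 15.6
blue [338.  38.] lane 35.2 2.0 r 31.0
-57 y -1.0 6.0 14.0 313
-51 y -1.0 8.0 18.0 528
-45 y -1.0 10.0 18.0 324
-39 y -9.0 1.0 11.0 446
-33 y -16.0 -6.0 4.0 428
-27 y -24.0 -14.0 -3.0 499
-21 y -31.0 -21.0 -11.0 472
-15 y -49.0 -32.0 45.0 866
-9 y -50.0 -36.0 45.0 1072
-3 y -49.0 -33.0 45.0 1124
3 y -47.0 -32.0 45.0 1284
```

The gate is now at about 38°, as predicted, and the post is at lane (-42, 5). Second stage: push it from outside towards the mouth.

Request:
move_arm:
  deltas:
    - [[-0.008,0,0,0],[-0.015,0,0,0],[-0.021,0,0,0],[-0.026,0,-0.001,0],[-0.031,0,-0.003,0]]

```text
time: 18.65
ee_pos: [0.4524, -0.0417, 0.0196]
tcp_rot: [-90.0, -0.0, -94.9]
wrist_force: [-1.5, -1.1, 0.6]
opening: 0.0002
```

Request:
move_arm:
  deltas:
    - [[-0.005,0,-0.002,0],[-0.01,0,-0.003,0],[-0.015,0,-0.004,0],[-0.02,0,-0.004,0],[-0.024,0,-0.004,0]]

```text
time: 19.15
ee_pos: [0.4507, -0.0176, 0.0198]
tcp_rot: [-90.0, 0.0, -94.9]
wrist_force: [0.0, -0.2, 0.4]
opening: 0.0003
```

Request:
move_arm:
  deltas:
    - [[-0.002,0,0,0],[-0.004,0,0,0],[-0.004,0,0,0]]

```text
time: 19.45
ee_pos: [0.4509, -0.0148, 0.0198]
tcp_rot: [-90.0, -0.1, -94.9]
wrist_force: [-1.1, -6.5, 1.0]
opening: -0.0003
```

Resistance of 6.5 N at TCP x≈-23, which is where the shut stop should be. Retreating and checking.

Request:
move_arm:
  deltas:
    - [[0.01,0,0,0],[0.035,0,0,0],[0.055,-0.03,0,0],[0.055,-0.07,0,0],[0.055,-0.1,0,0]]

```text
time: 19.95
ee_pos: [0.4464, -0.0699, 0.1218]
tcp_rot: [-89.9, 0.0, -95.0]
wrist_force: [0.7, 0.1, 0.8]
opening: 0.0001
```

Request:
move_arm:
  deltas:
    - [[-0.02,-0.04,0,0],[-0.03,-0.07,0,0],[-0.03,-0.08,0,0],[-0.03,-0.08,0,0]]

```text
time: 20.35
ee_pos: [0.4495, -0.0393, 0.201]
tcp_rot: [-89.9, 0.0, -94.9]
wrist_force: [-0.2, 0.4, -0.6]
opening: -0.0003
```

```bash
python3 look.py w15
python3 - <<'E'
from h import *
c=load("w15.npz");H,S,V=cv2.split(cv2.cvtColor(c["color"],cv2.COLOR_BGR2HSV));m=((V>120)&(S<60))
U=np.array([.085,.9964]);Y=np.array([-.9964,.085]);M=np.array([469,7.])
v,u=np.nonzero(m);p=ray(c,np.c_[u,v],.014)[:,:2]*1000-M;x,y=p@U,p@Y
X=[];C=[]
for a in range(-48,40,6):
    s=(x>-40)&(x<12)&(y>a)&(y<a+6)
    if s.any():print(a+3,"x",x[s].min().round(1),np.median(x[s]).round(1),x[s].max().round(1),s.sum())
for nm,mm in(("blue",(S>120)&(H>95)&(H<130)&(V>60)),):
    v,u=np.nonzero(mm);p=ray(c,np.c_[u,v],.012)[:,:2]*1000-M;x,y=p@U,p@Y;s=(abs(y)<40)&(x>-40)&(x<90);print("blue rear",x[s].min().round(1),"front",x[s].max().round(1))
v,u=np.nonzero(m);p=ray(c,np.c_[u,v],.012)[:,:2]*1000-M;x,y=p@U,p@Y;s=(abs(y)<15)
h,_=np.histogram(x[s],bins=np.arange(-40,240,8));print(h.tolist())
E
```

```text
t 20.35 TCP lane -47.8 15.5 z 201.0 F [-0.2  0.4 -0.6]
white [499. 371.] lane -241.0 -190.2 r 56.8
white [ 92. 300.] lane -194.4 255.8 r 214.7
white [528.  40.] lane 97.4 -161.5 r 25.3
white [357.  93.] lane 54.6 -12.8 r 78.1
white [286.  97.] lane 45.7 46.4 r 81.3
white [89. 45.] lane 89.7 200.8 r 88.9
blue [334. 114.] lane 38.3 0.1 r 32.0
-45 x -16.5 -1.8 11.6 203
-39 x -16.5 -1.8 11.6 208
-33 x -13.7 0.0 11.6 156
-27 x -10.0 -6.3 11.6 61
-21 x -10.0 -6.3 -3.6 51
-15 x -10.0 -7.2 -3.6 52
-9 x -10.0 -6.3 -3.6 52
-3 x -9.9 -7.2 -3.6 51
3 x -9.9 -6.3 -3.5 53
9 x -9.9 -6.7 -3.5 48
15 x -15.5 -9.0 -3.5 82
21 x -15.5 -9.9 -3.5 77
27 x -11.8 -7.2 -3.5 56
33 x -0.8 6.4 11.7 37
39 x -10.8 2.8 11.7 129
blue rear 7.0 front 68.3
[0, 0, 0, 108, 164, 0, 0, 0, 2, 188, 76, 0, 0, 74, 383, 357, 396, 396, 400, 407, 333, 0, 0, 0, 0, 0, 0, 0, 0, 0, 0, 0, 0, 0]
```

Run:
```python
from h import *
from workcell import *
a=load("scene0.npz");c=camera("scene")
d=cv2.absdiff(a["color"],c["color"]).max(2)
for n,(u,v,w) in dict(tub=(403,294,18),vial=(309,336,10),pen=(341,398,18),box=(416,397,40),dropper=(431,324,13),beaker=(453,348,15),swab=(214,175,14),wipes=(225,150,25),chuck=(334,211,9),white_old=(333,291,10)).items():
    r=np.s_[v-w:v+w,u-w:u+w];print(n,"changed px frac",(d[r]>45).mean().round(3))
print("done",job_done())
```

```text
tub changed px frac 0.0
vial changed px frac 0.0
pen changed px frac 0.0
box changed px frac 0.0
dropper changed px frac 0.0
beaker changed px frac 0.0
swab changed px frac 0.0
wipes changed px frac 0.0
chuck changed px frac 0.0
white_old changed px frac 0.985
the job is handed in; nothing more can be done
done None
```

I swept the white carrier and then the blue one through the lane mouth behind the queued one and pushed the row up. I then swung the gate shut by its post and lifted the hand clear. The job was handed in at about 20 s.

**Last checks:**
- **Row:** the last carrier's rear edge is about 7 mm past the mouth, or about 3 mm by the rail ends. That leaves it clear of the gate's inner face at x = -1 mm either way.
- **Gate:** the bar measures straight across the mouth, to about 1–2°. It met its stop at about 6.5 N.
- **Bystanders:** the tub and the eight others I compared show no change in the scene image.

**What disagreed:**
- **Rim contact:** my first contact on the blue carrier rode high on its rim, pressing it with about 4 N. I backed off, lowered the fingertips and finished the sweep with under 2 N.
- **Mouth position:** it measured up to 4 mm different depending on whether I used the rail ends or the gate boss. I pushed the row far enough to allow for both.
- **Queued carrier:** I did not check the front carrier's final position on its own; I only saw white continuing in the lane ahead of the blue one.

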